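Level the sprung setting plate on the suspension service bench

TASK

Lay the blue spirit level flat inside the blue outline painted on the sprung aluminium plate and let go of it. Then take hold of the red levelling knob, push the plate down with it until the foot below bears firmly on its brass pad, and turn the knob until the bubble rests between the two black lines with the plate pushed down. Finish while still holding the knob and pressing, with the bubble centred; leave the other things on the bench where they are.

Things in the scene. Friction and masses are not known exactly. Their poses are not given: they have to be found in the camera images.
- base: dark steel base of the setting plate, 170 x 320 x 12 mm, fixed to the bench. Origin at bench height, z up. The plate's hinge runs along base x, 120 mm to +y of the origin; the knob lies 115 mm to -y of the origin.
- plate: aluminium plate 150 x 290 x 10 mm hinged to the base. Origin on the hinge line at mid thickness, 57 mm above the bench; spans y = +15 to -275 mm, top face at z = 5 mm. Unpressed, a spring holds the knob end up at a stop, 0.07 rad above level; 2 to 8 N at the knob pushes it down (about 15 N in all seats the foot firmly), and at level the knob end is about 16 mm lower than at the stop.
- outline (a point): centre of the blue painted outline (43 x 162 mm, long along y) on the plate's top face, 90 mm from the hinge; axes as the plate's: y along the outline towards the hinge, z up out of the plate. 145 mm from the knob's axis.
- level: loose blue spirit level: body 150 x 28 x 26 mm, long along its x, with a green vial (16 mm thick, 104 mm long) along its top and black end blocks, 41 mm high in all, 300 g. Origin at the centre of its underside. It may lie either way round in the outline.
- bubble (a joint): white bubble (20 mm long) in the vial, m along the level's x axis: 0 is the middle, +-0.040 the ends. It goes to the higher end, 1 mm per 0.001 rad of tilt, and takes about 2 s to come to rest. Black lines ring the vial 15 mm either side of the middle, so it is between them within +-5 mm.
- knob: red knob, 34 mm diameter, on a black flange 68 mm across, near the plate's free end. Origin at the flange's underside on the axis, z up; flange top at z = 6 mm, knob top at 42 mm. Clockwise from above drives the foot down 4.2 mm per rad, so the pressed plate's knob end rises (0.018 rad per rad). Stiff, 0.15 N m, +-2.2 rad; level is 0.4 to 1.4 rad from the start, either way. x axis shows its turn.
- knob_grip (a point): point on the knob's axis, 25 mm above the underside of the flange and 19 mm above the flange's top: the height to grip it.
- foot: the levelling foot below the plate under the knob, a steel rod with a ball end of 18 mm diameter. Origin at the lowest point of the ball. It bears on a pad only while the plate is pushed down.
- pad_thick: thick brass pad, 32 mm diameter; origin at the centre of its top face, 32 to 35 mm above the bench. It is fixed, either under the foot or stowed on the base beside it.
- pad_thin: thin brass pad, 32 mm diameter; origin at the centre of its top face, 25 to 28 mm above the bench. The one of the two pads that is not stowed lies under the foot.
- shock: black shock absorber with reservoir lying on the bench, 175 x 71 x 36 mm; leave alone
- collar: red anodised ring, 40 mm outside, 12 mm high, on the bench; leave alone
- driver: green-handled screwdriver lying on the bench; leave alone
- jar: white grease jar, 68 mm diameter, 110 mm high; leave alone
There are look-alikes about, which are no part of the job. What is meant by the level is not pink, and is the larger of those in its own colour.

How it is judged:
By the outcome, as a careful person would: the job done as asked, in the order asked, and still so for the second after the job is handed in, while the arm keeps its last pose, push and grip.
It also fails if it takes over 64 s, if anything falls off the work surface, if the arm or the gripper's body presses on something with over 40 N, if the wrist force passes 120 N, or if a joint passes its speed limit or range.

ROBOT

A 7-joint arm with a two-finger parallel gripper is mounted at the origin on the work surface. World frame = base frame: x ahead of the robot, y to its left, z up, the work surface at z = 0. Lengths are in m, angles in rad, forces in N, time in s.
With the tool pointing down it reaches from about 0.425 to 0.925 m from the base axis. Payload 6.8 kg.
Tool frame: the origin (TCP) lies on the front face of the gripper's body, between the roots of the fingers; the fingertips stand 73 mm ahead of it and the grasp point (between the pads) lies 54 mm ahead of it (env.nose_length is the distance from the TCP to the fingertips, in m); z points along the fingers, y is the line along which they close (so a half turn about z gives the same grasp; the last joint's range is limited). The gripper opens to 85 mm and grips with 20 to 120 N. Pads are 22 mm wide; open, the fingers measure 114 mm over their backs; the gripper's body (76 mm by 85 mm) begins 54 mm behind the grasp point. The pads swing forward as they close: fully open they stand 13 mm farther back than shut.
Start: joints at [-1.252, 0.477, 0.022, 1.555, -0.011, 1.109, -0.083], TCP at [0.279, 0.614, 0.304] pointing down, gripper open.
Joint ranges: [-2.96, 2.96], [-0.34, 2.1], [-1.41, 1.46], [0.24, 2.44], [-1.37, 4.51], [0.17, 1.92], [-2.96, 2.96]. Speed limits (rad/s): [2.39, 2.39, 3.14, 3.14, 3.14, 3.14, 3.14].

INTERFACE

Orientations are given as a unit quaternion [w, x, y, z].
In Python, from cell import env, kin, camera, calibration, job gives the robot as it stands. The module is installed in compiled form; this text tells all that it offers. Calls block until the motion is done:
- env.reach(position, orientation): joint-space move of the TCP to a pose.
- env.movel(position, velocity=0.15, rot=None, stop_force=None): straight line of the TCP; rot=None keeps the orientation; velocity is the mean speed in m/s. With stop_force (N) it stops when the force on the tool has changed by that much, and returns True; else False.
- env.goto_joints(angles): joint-space move.
- env.grip(opening, f_grip=None): finger opening in m; f_grip is the grip in N (None keeps the last); returns when the fingers have stopped.
- env.dwell(seconds).
- kin.inverse_kinematics(position, orientation): joint angles nearest the present ones, or None.
- env.get_state(): the state.
- camera(name): name is "scene" or "side" or "wrist"; returns (picture, depth): 384x512x3 uint8, blue, green, red; 384x512 float32, m along the optical axis (not along the pixel's ray), 0 where there is no reading.
- calibration(name): a dict with "fx", "fy", "cx", "cy" (pixels), "rvec" (rotation vector, rad) and "tvec" (3), from world to camera coordinates, as OpenCV has them. Camera axes: x right, y down, z forward; pixel columns grow to the right and rows downward; lengths in m; the calibration is good to about 2 mm. A picture is of the moment at which its call begins: read the wrist's pose just before it. calibration takes no time and is no camera call; for the wrist camera it gives the pose at the moment of the call.
A pose or a line that the arm cannot do raises env.PlanningError and nothing moves.
- job.job_done(): hands the job in; it is judged then, once.
The state is a dict: "time": time; "qpos": joint angles; "joint_velocities": joint speeds; "joint_torque": joint torques, N m; "tcp_pos": TCP position; "orientation": TCP orientation; "force": force on the tool from outside, world axes, zero at the start; "torque": the same for the moment, N m; "opening": finger opening in m; "gripper_force": force on a finger pad.
Only numpy, scipy, OpenCV 4.12 (cv2) and the standard library are available. Lean on these libraries where they do the work, as an engineer would, in place of code of your own. Each camera call takes 0.05 s, during which the arm holds its last target. There are 200 camera calls.

## Working session

There is one attempt and no reset: what is moved stays moved. The work goes in short steps, each a Python script; the robot and the scene stay as the last script left them, time stands still between calls to the robot, and variables do not carry over. Pictures are saved under pics/ and viewed, at most 10 in all, crops included, and the job is handed in when it is done.

```bash
mkdir -p pics
cat > h.py <<'E'
from cell import env, kin, camera, calibration, job
import numpy as np, cv2
from scipy.spatial.transform import Rotation as R
def snap(n,f):
    c=calibration(n); im,d=camera(n); cv2.imwrite('pics/'+f+'.png',im)
    np.savez('pics/'+f+'.npz',im=im,d=d,rvec=c['rvec'],tvec=c['tvec'],k=[c['fx'],c['fy'],c['cx'],c['cy']])
    return im,d
def cloud(f):
    z=np.load('pics/'+f+'.npz'); d=z['d']; fx,fy,cx,cy=z['k']
    v,u=np.mgrid[:384,:512]; p=np.stack([(u-cx)/fx*d,(v-cy)/fy*d,d],-1)-z['tvec'].ravel()
    return p@cv2.Rodrigues(z['rvec'])[0], z['im'], d
def quat(phi): # tool down, tool y axis along world angle phi
    y=np.array([np.cos(phi),np.sin(phi),0]); zz=np.array([0,0,-1.]); x=np.cross(y,zz)
    q=R.from_matrix(np.stack([x,y,zz],1)).as_quat(); return [q[3],q[0],q[1],q[2]]
E
python3 - <<'E'
from h import *
a,_=snap('scene','s1'); b,_=snap('side','d1')
w,_=snap('wrist','w1')
cv2.imwrite('pics/both.png',cv2.resize(np.vstack([np.hstack([a,b])]),(800,300)))
cv2.imwrite('pics/s1b.png',cv2.resize(a,(800,600)))
cv2.imwrite('pics/d1b.png',cv2.resize(b,(800,600)))
print(env.get_state())
E
```

```text
{'time': 0.15, 'qpos': array([-1.25209225,  0.47763458,  0.02234667,  1.5562044 , -0.01148413,
        1.10928597, -0.08309055]), 'joint_velocities': array([ 1.81212711e-03, -1.52359674e-03,  1.13725016e-03, -4.31860972e-03,
        4.49516252e-05,  9.28598015e-04, -2.27680624e-04]), 'joint_torque': array([ 2.35836982e-03, -5.96921396e+01,  1.60999462e+00, -2.81489378e+01,
        1.26671730e-02,  6.51328795e-03,  4.83231861e-05]), 'tcp_pos': array([0.27928432, 0.61413376, 0.30314108]), 'orientation': array([-9.30954898e-05,  2.11769064e-01,  9.77319482e-01, -6.95815889e-04]), 'force': array([-0.69849958,  0.17766612, -0.01505082]), 'torque': array([-0.06086111, -0.02630785, -0.02261853]), 'gripper_force': 0.0, 'opening': 0.08541187707431723}
```

View pics/s1b.png

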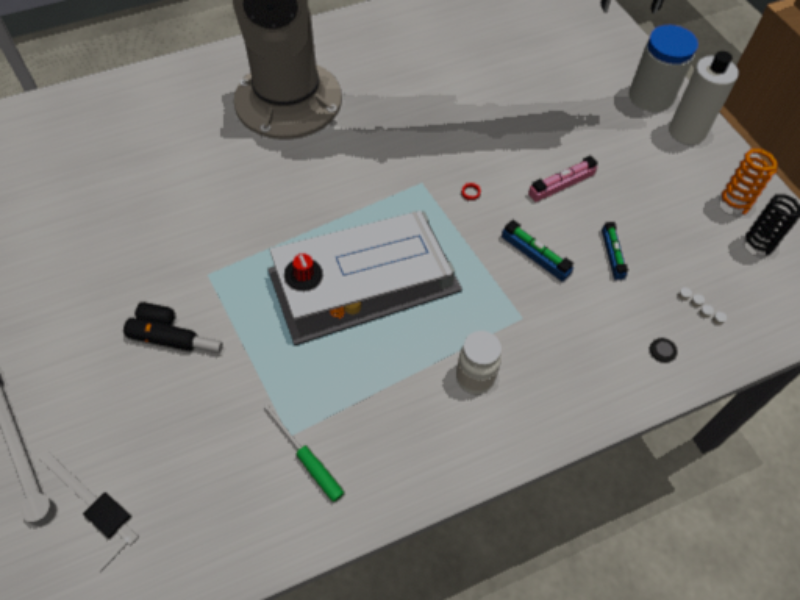

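View pics/d1b.png

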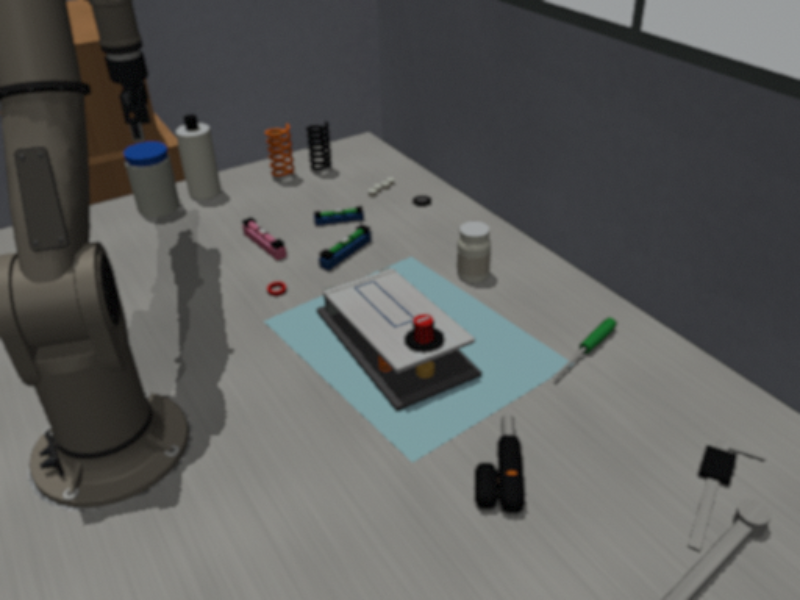

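Scene picture (800x600): the candidates for the level are the large blue one at (537,250), a small blue one at (615,250) and a pink one at (564,178). I choose the large blue one. The plate outline is at (382,255) and the knob at (303,265).

Run:
```python
from h import *
for f in ('s1','d1'):
    P,im,d=cloud(f); s=0.64
    boxes={'s1':dict(level=(495,212,582,285),small=(597,215,635,282),pink=(525,150,602,202),knob=(285,245,320,285),outl=(325,228,440,285),pad=(325,298,365,325)),
           'd1':dict(level=(312,222,376,270),small=(310,200,370,226),pink=(238,212,290,262),knob=(405,310,440,350),outl=(345,270,420,330))}[f]
    hsv=cv2.cvtColor(im,cv2.COLOR_BGR2HSV)
    for n,(a,b,c,e) in boxes.items():
        sl=np.s_[int(b*s):int(e*s),int(a*s):int(c*s)]; p=P[sl].reshape(-1,3); h=hsv[sl].reshape(-1,3); ok=d[sl].ravel()>0
        if n in('level','small','pink'): m=ok&(p[:,2]>.012)
        elif n=='knob': m=ok&((h[:,0]<8)|(h[:,0]>172))&(h[:,1]>150)
        elif n=='outl': m=ok&(h[:,0]>100)&(h[:,0]<130)&(h[:,1]>60)
        else: m=ok&(h[:,0]<30)&(h[:,1]>100)
        q=p[m]
        if len(q)<5: print(f,n,len(q));continue
        r=cv2.minAreaRect(q[:,:2].astype(np.float32)*1000)
        u,sv,vt=np.linalg.svd(q[:,:2]-q[:,:2].mean(0),full_matrices=False)
        print(f,n,len(q),'rect',np.round(r[0],1),np.round(r[1],1),'ang',round(np.degrees(np.arctan2(vt[0,1],vt[0,0])),1),'z',np.round(np.percentile(q[:,2],[2,50,98]),4),'mean',q.mean(0).round(4))
im=cv2.imread('pics/s1.png'); im2=cv2.imread('pics/d1.png')
A=cv2.resize(im[125:195,310:410],(800,560),interpolation=cv2.INTER_CUBIC)
B=cv2.resize(im2[165:265,200:310],(616,560),interpolation=cv2.INTER_CUBIC)
cv2.imwrite('pics/crop1.png',cv2.resize(np.hstack([A,B]),(800,316)))
```

```text
s1 level 558 rect [576.4 291.6] [149.   36.6] ang 22.8 z [0.0129 0.0311 0.0403] mean [0.5811 0.2889 0.0291]
s1 small 291 rect [631.  428.2] [ 24.5 115.9] ang -19.5 z [0.0132 0.0251 0.032 ] mean [0.6329 0.4254 0.0237]
s1 pink 455 rect [443.  427.3] [ 32.  153.4] ang -84.5 z [0.0132 0.0297 0.0406] mean [0.4485 0.4217 0.029 ]
s1 knob 179 rect [ 501.3 -134.9] [37.1 31.8] ang -114.5 z [0.0857 0.1164 0.125 ] mean [ 0.5047 -0.136   0.1113]
s1 outl 42 rect [502.3   9.9] [160.8  44.3] ang -91.0 z [0.059  0.0681 0.0771] mean [0.5055 0.0062 0.068 ]
s1 pad 123 rect [563.4 -85.7] [54.7 29.7] ang -93.0 z [0.0099 0.0288 0.068 ] mean [ 0.5617 -0.0851  0.0287]
d1 level 339 rect [572.2 291. ] [155.6  32. ] ang -158.9 z [0.0129 0.0275 0.0379] mean [0.5663 0.2849 0.0268]
d1 small 177 rect [626.1 427. ] [ 32.3 116.9] ang 159.6 z [0.0124 0.021  0.0292] mean [0.624  0.4265 0.0209]
d1 pink 281 rect [438.7 426.8] [ 31.5 155.5] ang -82.3 z [0.013  0.0284 0.0383] mean [0.4364 0.4165 0.0273]
d1 knob 183 rect [ 491.9 -135.9] [29.4 33.5] ang 151.9 z [0.0848 0.1053 0.1218] mean [ 0.4896 -0.1423  0.1049]
d1 outl 0
```

View pics/crop1.png

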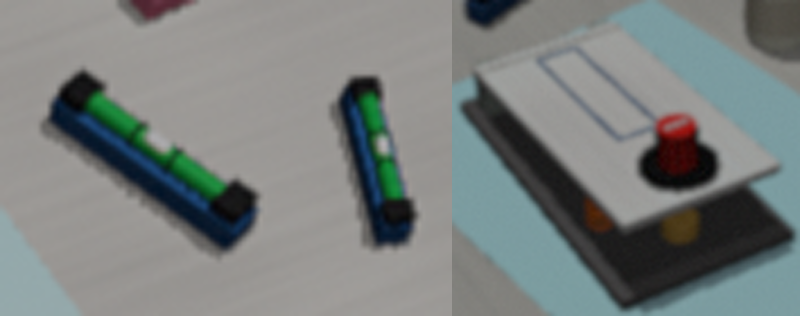

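The crop confirms it: the large blue level is 150 mm long and the small one about 116 mm. Level: (0.574, 0.291), long axis about 21°. Outline: (0.502, 0.010). Knob: (0.498, -0.135). Next I hover above the level and look.

Run:
```python
from h import *
s=env.get_state(); w,x,y,z=s['orientation']; M=R.from_quat([x,y,z,w]).as_matrix(); print('tool y',np.degrees(np.arctan2(M[1,1],M[0,1])))
for ph in(111,-69): print(ph,kin.inverse_kinematics([.574,.291,.2],quat(np.radians(ph))))
for ph in(0,180): print(ph,kin.inverse_kinematics([.502,.01,.2],quat(np.radians(ph))),kin.inverse_kinematics([.498,-.135,.2],quat(np.radians(ph))))
q=min([kin.inverse_kinematics([.574,.291,.23],quat(np.radians(p))) for p in(111,-69)],key=lambda q:abs(q[6]))
env.goto_joints(q); snap('wrist','w2')
s=env.get_state(); print(s['time'],s['tcp_pos'],s['qpos'])
P,im,d=cloud('w2')
m=(d>0)&(P[...,2]>.012)&(P[...,2]<.06)&(np.hypot(P[...,0]-.574,P[...,1]-.291)<.1); q=P[m]
r=cv2.minAreaRect(q[:,:2].astype(np.float32)*1000); print(len(q),r, q[:,2].max())
b=cv2.boxPoints(r);print(b)
cv2.imwrite('pics/w2b.png',im)
```

```text
tool y 65.54790113807454
111 [-0.54363874  0.53281973 -0.03078944  1.72304491  0.02018994  0.88603528
  1.35438228]
-69 [-0.96157434  0.59302001  0.56008516  1.75372615 -0.38662325  0.90659612
 -1.44045313]
0 [-0.57219756  0.36367139  0.52354649  2.08710199 -0.26293775  0.75351482
  0.11640531] [-0.51639479  0.47288084  0.85023881  2.06898749 -0.49207247  0.81016144
  0.62988518]
180 [-1.03977965  0.72075338  1.2772115   2.10939054 -0.8571559   0.98925582
 -2.42781406] [-0.73686206  0.74819497  1.27518474  2.07845982 -0.87443186  1.01278986
 -2.13691862]
1.825 [0.57334959 0.2926277  0.23019669] [-0.55112849  0.49839842 -0.02368372  1.70155201  0.01298614  0.94132868
  1.35965757]
4204 ((573.974609375, 293.9840087890625), (147.76882934570312, 28.02088165283203), 22.35971450805664) 0.043231194681022656
[[500.31546 278.83395]
 [510.97513 252.91983]
 [647.6338  309.13406]
 [636.9741  335.0482 ]]
```

View pics/w2b.png

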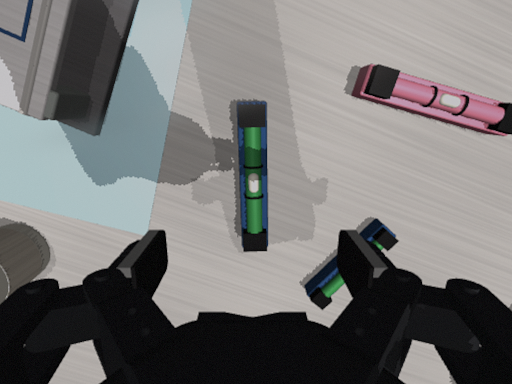

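The level's centre is at about pixel (254,175) with the fingers straddling it symmetrically: (0.574, 0.294), 22.4°. Before grasping I'll take an unobstructed close look at the outline and knob.

Run:
```python
from h import *
env.goto_joints(kin.inverse_kinematics([.50,-.03,.32],quat(0.))); env.dwell(.1); im,_=snap('wrist','w3')
s=env.get_state(); print(s['time'],s['tcp_pos'],s['qpos'])
P,im,d=cloud('w3'); h=cv2.cvtColor(im,cv2.COLOR_BGR2HSV)
near=lambda c,r:np.hypot(P[...,0]-c[0],P[...,1]-c[1])<r
m=(d>0)&(P[...,2]>.05)&(P[...,2]<.085)&near((.502,.01),.1)&(h[...,0]>100)&(h[...,0]<130)&(h[...,1]>70)
m&=(abs(P[...,0]-.502)<.03)
q=P[m]; r=cv2.minAreaRect(q[:,:2].astype(np.float32)*1000); print('outl',len(q),r,np.percentile(q[:,2],[5,50,95]))
m2=(d>0)&((h[...,0]<8)|(h[...,0]>172))&(h[...,1]>140)&near((.5,-.136),.035)
k=P[m2]
if len(k): t=k[k[:,2]>k[:,2].max()-.006]; print('knob',len(k),cv2.minEnclosingCircle(t[:,:2].astype(np.float32)*1000),t[:,2].mean())
# plate plane
pl=P[(d>0)&(P[...,2]>.055)&(P[...,2]<.085)&(abs(P[...,0]-.502)<.06)&(P[...,1]>-.09)&(P[...,1]<.08)]
print(len(pl),np.linalg.lstsq(np.c_[pl[:,:2],np.ones(len(pl))],pl[:,2],rcond=None)[0])
v=im.copy(); v[m]=(0,255,255); cv2.imwrite('pics/w3b.png',v)
```

```text
3.2667 [ 0.50038271 -0.02884164  0.31974083] [-0.49136977  0.17731714  0.48494607  1.97020111 -0.09661814  1.01659929
  0.04087738]
outl 731 ((503.46270751953125, 10.672767639160156), (161.41168212890625, 42.436424255371094), 87.42205810546875) [0.06357223 0.06895084 0.07501021]
knob 895 ((496.63751220703125, -130.216064453125), 17.14730453491211) 0.12253677680318469
16311 [-0.00304921 -0.06904366  0.07115837]
```

View pics/w3b.png

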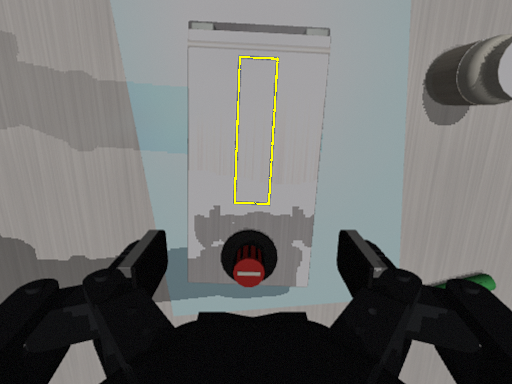

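The outline fits well: (0.5035, 0.0107), long axis 87.4°, plate slope 0.069. It follows that the knob is at (0.497, -0.134) at its base. Now I grasp the level and place it, with the tool tilted to match the plate.

```bash
cat >> h.py <<'E'
a=np.radians(87.4); U=np.array([np.cos(a),np.sin(a),0]); EX=np.array([np.sin(a),-np.cos(a),0])
OUT=np.array([.5035,.0107,.069])
def tilt(t,spin=0.): # tool orientation against plate with knob end up by t; spin ccw from above
    n=np.cos(t)*np.array([0,0,1.])+np.sin(t)*U
    M=np.stack([np.cross(EX,-n),EX,-n],1); M=R.from_rotvec(n*spin).as_matrix()@M
    q=R.from_matrix(M).as_quat(); return [q[3],q[0],q[1],q[2]],n
E
python3 - <<'E'
from h import *
g=quat(np.radians(112.4))
env.goto_joints(kin.inverse_kinematics([.574,.294,.15],g))
print(env.movel([.574,.294,.081],.1,stop_force=8))
env.grip(.02,40); s=env.get_state(); print(s['opening'],s['gripper_force'],s['tcp_pos'])
z0=s['tcp_pos'][2]
env.movel([.574,.294,.20],.15)
q,n=tilt(.069)
env.reach(OUT+n*(z0+.05),q)
env.movel(OUT+n*(z0+.004),.1)
im,_=snap('wrist','w4'); print(env.get_state()['force'])
print(env.movel(OUT+n*(z0-.004),.02,stop_force=1.5))
s=env.get_state(); print(s['time'],s['force'],s['tcp_pos'],(s['tcp_pos']-OUT)@n-z0,s['opening'])
a,_=snap('scene','s2')
cv2.imwrite('pics/c4.png',np.hstack([im,cv2.resize(a[110:230,150:310],(512,384))])[:, :].copy())
cv2.imwrite('pics/c4.png',cv2.resize(cv2.imread('pics/c4.png'),(800,300)))
E
```

```text
False
0.027087390787450642 41.82139277458191 [0.57421088 0.29429838 0.08149387]
[-0.13851889  0.09542343 -3.81385212]
True
9.2833 [0.10793885 1.05304246 6.08655769] [0.50424831 0.01635622 0.14908432] -0.0012081988742103644 0.027494655838863426
```

View pics/c4.png

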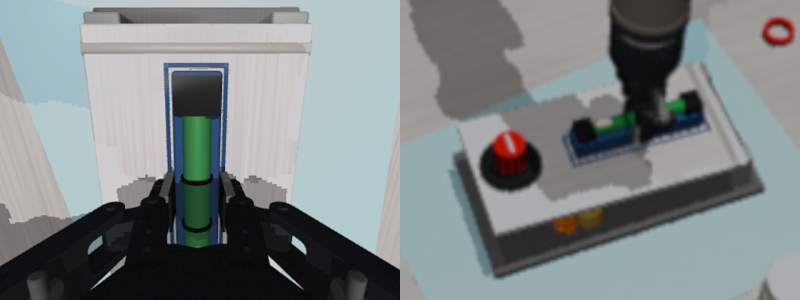

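The level lies inside the outline. I release it, then go to the knob, grip it and press.

```bash
cat >> h.py <<'E'
H=np.array([OUT[0]+.09*U[0],OUT[1]+.09*U[1],.057])
def knobtcp(t,hgt=.027): # TCP for gripping knob, plate angle t
    q,n=tilt(t); al=-np.cos(t)*U+np.sin(t)*np.array([0,0,1.])
    return H+al*.235+n*(.005+hgt+.054)
E
python3 - <<'E'
from h import *
env.grip(.07); q,n=tilt(.069); p=env.get_state()['tcp_pos']
env.movel(p+n*.07,.1)
k=knobtcp(.069); print(k)
env.reach(k+n*.06,q); env.grip(.08)
print(env.movel(k,.08,stop_force=6)); env.grip(.028,80)
s=env.get_state(); print(s['time'],s['opening'],s['gripper_force'],s['force'],s['tcp_pos'])
f0=s['force'][2]
for t in (.045,.03,.015,0,-.012,-.025,-.03,-.035):
    r=env.movel(knobtcp(t),.03,rot=tilt(max(t,-.025))[0],stop_force=14 if t>.03 else None)
    s=env.get_state(); print(t,r,s['tcp_pos'].round(4),s['force'].round(1),s['torque'].round(2))
    if s['force'][2]-f0>15: break
env.dwell(1.5); s=env.get_state(); print(s['time'],s['force'])
a,_=snap('scene','s3'); b,_=snap('side','d3'); w,_=snap('wrist','w5')
v=np.hstack([cv2.resize(a[120:220,160:293],(532,400)),cv2.resize(b[160:260,190:323],(532,400)),cv2.resize(w,(532,400))])
cv2.imwrite('pics/c5.png',cv2.resize(np.vstack([v[:,:1064],np.hstack([v[:,1064:],v[:,1064:]*0])]),(798,600),interpolation=cv2.INTER_AREA))
E
```

```text
[ 0.4972167  -0.12766892  0.15899749]
False
12.9583 0.0324453117499359 78.97215485572815 [-1.46484562  0.42007429  1.82730289] [ 0.49728234 -0.12766103  0.15919875]
0.045 False [ 0.4972 -0.1301  0.1535] [-1.2 -0.4  2.6] [ 0.2   0.1  -0.05]
0.03 False [ 0.4971 -0.1315  0.15  ] [-0.6  0.4  3.9] [0.13 0.14 0.01]
0.015 False [ 0.4971 -0.1328  0.1466] [-0.9 -0.1  4.2] [0.14 0.12 0.03]
0 False [ 0.497  -0.1342  0.1431] [-0.4  0.7  4.6] [ 0.15  0.14 -0.01]
-0.012 False [ 0.497  -0.1351  0.1406] [-1.4  1.6  8.7] [0.18 0.51 0.04]
-0.025 False [ 0.497  -0.1362  0.1396] [-11.2   4.6  36.2] [0.71 2.22 0.17]
16.1417 [-9.48888371  4.03469904 36.28721119]
```

View pics/c5.png

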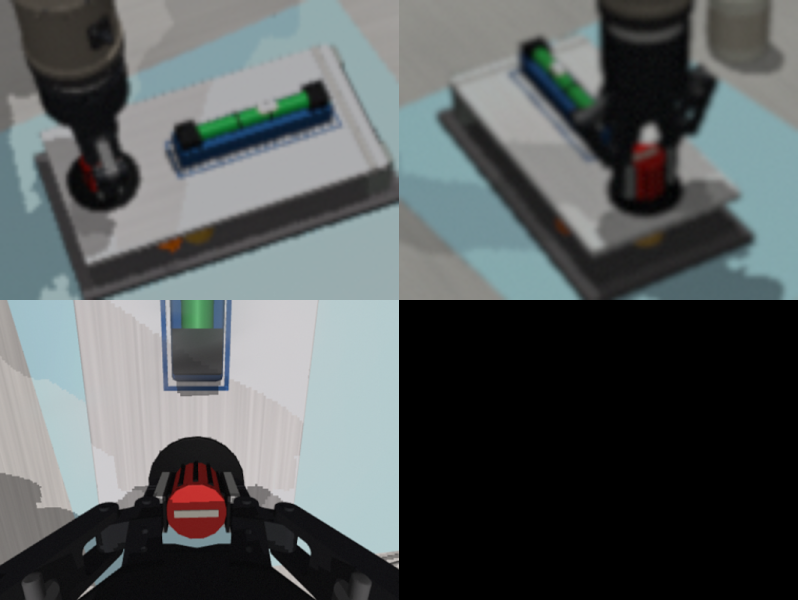

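The plate is down on its foot, and the bubble sits about 15 mm towards the hinge (scene crop, bubble (266,105), level middle (253,110)). The knob end is low, so I turn clockwise about 0.8 rad, raising the hand as it goes, and ease the press to about 20 N.

```bash
cat >> h.py <<'E'
def turn(tc,spin,off=.007,T=.8):
    p=knobtcp(tc-off); d=np.linalg.norm(p-env.get_state()['tcp_pos'])
    env.movel(p,max(d/T,.0004),rot=tilt(tc,spin)[0]); s=env.get_state()
    print(round(spin,2),'t',round(s['time'],2),s['tcp_pos'].round(4),s['force'].round(1),s['torque'].round(2),'tiltcmd',tc,'op',round(s['opening'],4))
def bubble(f):
    env.dwell(2.0); im,_=snap('scene',f); w,_=snap('wrist',f+'w')
    cv2.imwrite('pics/'+f+'b.png',cv2.resize(im[125:185,200:290],(800,533),interpolation=cv2.INTER_CUBIC))
    P,im,d=cloud(f); h=cv2.cvtColor(im,cv2.COLOR_BGR2HSV).astype(int); D=P-OUT
    y=D@U; x=D@EX; box=(d>0)&(abs(x)<.03)&(abs(y)<.095)&(P[...,2]>.085)
    g=box&(h[...,0]>45)&(h[...,0]<80)&(h[...,1]>120); wt=box&(h[...,1]<90)&(h[...,2]>130)&(abs(x)<.014)&(P[...,2]>.09)&(abs(y)<.055)
    print('green y',y[g].min().round(4),y[g].max().round(4),'white n',wt.sum(),'y',y[wt].min().round(4) if wt.any() else 0,y[wt].mean().round(4) if wt.any() else 0,y[wt].max().round(4) if wt.any() else 0)
E
python3 - <<'E'
from h import *
turn(-.013,0)
for c in (.2,.4,.6,.8): turn(-.013+.018*c,-c)
bubble('s4')
E
```

```text
0 t 16.86 [ 0.497  -0.1354  0.14  ] [-6.6  3.5 25.3] [0.84 1.56 0.08] tiltcmd -0.013 op 0.0323
-0.2 t 17.31 [ 0.4972 -0.1351  0.1408] [-5.9  3.7 25.1] [ 0.86  1.39 -0.01] tiltcmd -0.009399999999999999 op 0.0325
-0.4 t 17.76 [ 0.4973 -0.1348  0.1417] [-6.3  3.4 24.8] [ 0.86  1.36 -0.09] tiltcmd -0.0058 op 0.0323
-0.6 t 18.21 [ 0.4975 -0.1347  0.1425] [-5.2  3.7 24.4] [ 0.82  1.19 -0.07] tiltcmd -0.0022000000000000006 op 0.0325
-0.8 t 18.66 [ 0.4976 -0.1344  0.1434] [-5.8  3.4 23.1] [ 0.85  1.13 -0.04] tiltcmd 0.0014000000000000002 op 0.0324
green y -0.0572 0.0516 white n 20 y -0.0134 -0.0028 0.0075
```

View pics/s4b.png

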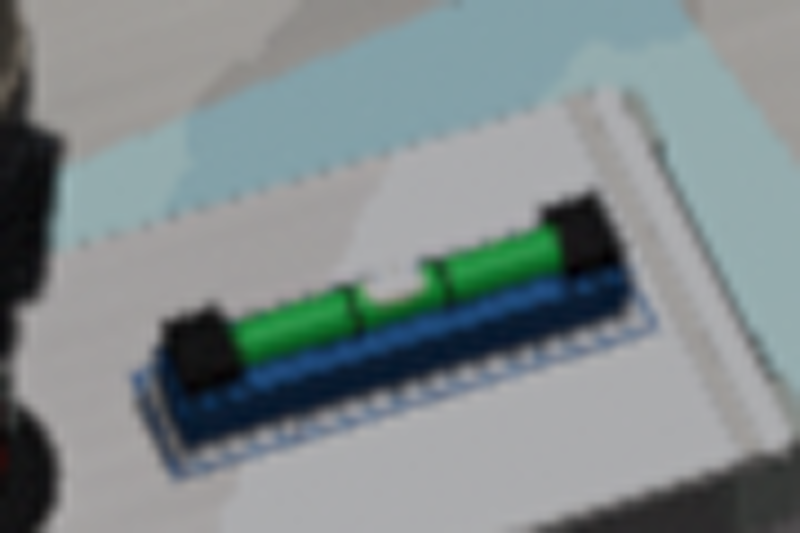

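The bubble (397,285) sits midway between the black lines at (352,310) and (446,280), with about 22 N on the knob. One more numeric check that it has settled, then I hand in.

Run:
```python
from h import *
bubble('s5'); s=env.get_state(); print(s['time'],s['force'],s['gripper_force'])
P,im,d=cloud('s5')
print(job.job_done())
```

```text
green y -0.0561 0.0516 white n 20 y -0.0125 -0.0035 0.007
22.8583 [-4.68097842  3.48211789 23.07158389] 81.47724866867065
the job is handed in; nothing more can be done
None
```

I handed the job in at 22.9 s of the 64 s allowed: the blue level lies flat inside the outline, and the knob is still gripped and pressed with about 22 N. The bubble is at rest about 1 mm from the middle, well between the black lines.

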